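Open the tablet tub and hold the detergent hopper's hatch open for refilling

TASK

Get the dish machine's detergent hopper ready for refilling: lift the blue lid off the tub of tablets by its black knob and lower it knob-up and flat onto the green mat, near the mat's middle, and let go of it there. Then raise the hopper's sprung hatch by its steel bar and hold it open at about 60 degrees from shut; finish while still holding it there, because it springs shut if let go. Leave the tub standing where it is and do not shift or upset the other things.

Things in the scene. Friction and masses are not known exactly. Their poses are not given: they have to be found in the camera images.
- lid_center (a point): Loose round blue lid, about 200 g, on the tub at first. Point: on its axis, half-way up its 50 mm height; z up through the knob. From the bottom: plug 120 mm across, 8 mm high (10 mm play all round in the tub's mouth); disc 156 mm across, 6 mm thick; black cylindrical knob 32 mm across, 36 mm high, from 11 mm below to 25 mm above the point. Lying on the mat, the point is 25 mm above the mat's top.
- tub_rim (a point): White round tub of tablets, loose, upright, 1.3 kg, 150 mm outer diameter, 120 mm high, wall 5 mm. The point is the centre of its mouth, at rim height. With the lid on, the knob's top is 42 mm above this point.
- mat_top (a point): Fixed green ribbed mat, 180 by 180 mm, 4 mm thick, on the work surface. The point is the centre of its top; z up. The lid belongs here.
- hatch (a joint): Angle of the hopper's hatch, in rad: 0 shut (level), growing as its bar rises, 1.047 is 60 degrees, stop at 1.75. The hatch weighs about 0.35 kg and a spring always drives it shut; lifting at the bar square to the hatch takes about 3 N near shut and about 3.5 N at 60 degrees. Nothing latches it.
- hatch_bar (a point): Middle of the hatch's round steel bar: 12 mm thick, 150 mm long, level and parallel to the hinge, on two side arms in the plane of the hatch. 58 mm lie between the bar's axis and the hatch panel's front edge, so a finger passes down on either side. Shut, it is 115 mm above the work surface, free below. It may turn between the fingers. It rises with the hatch.
- hatch_hinge (a point): Middle of the hatch's hinge line, level, along the hopper's far top edge, 115 mm above the work surface. The bar moves in a circle of 230 mm radius about this line. The horizontal direction from this point to the bar (hatch shut) is the way the hopper faces.
- hopper: Fixed pale blue-grey open box under the hatch, 170 mm deep, 220 mm wide, 110 mm high, a small dark panel on its front. Origin at the centre of its underside; its -x axis points out of its front, where the bar is.
- mug: White mug with a handle, loose, 76 mm diameter, 90 mm high; a bystander. Origin at the centre of its underside.
- jar: Amber jar with a red cap, loose, 64 mm diameter, 110 mm high; a bystander. Origin at the centre of its underside.
- bowl: White bowl, loose, 140 mm diameter, 55 mm high; a bystander. Origin at the centre of its underside.
- pot: Steel pot, loose, 120 mm diameter, 70 mm high; a bystander. Origin at the centre of its underside.
- brush: Dish brush with a light wooden handle lying flat on the work surface near the robot, loose; a bystander. Origin under its middle.
There are look-alikes about, which are no part of the job. There is more than one size of the part that bears lid_center; the job needs the larger.

How it is judged:
On the way, in this order (a step that is already met when the one before it is completed fails the run):
1. the lid is lifted clear of the tub in the gripper (z of lid_center in the frame of tub_rim above 0.04 m and contact force between the fingers and lid above 0.5 N), for 0.1 s.
2. the lid is lowered, still in the gripper, to within 20 mm of the mat (not dropped) (horizontal distance between lid_center and mat_top below 0.04 m and z of lid_center in the frame of mat_top below 0.045 m and contact force between the fingers and lid above 0.5 N), for 0.04 s.
3. the lid lies flat on the mat, knob up, and is let go (horizontal distance between lid_center and mat_top below 0.04 m and z of lid_center in the frame of mat_top between 0.02 and 0.03 m and angle between lid_center's own z axis and vertical below 0.12 rad and contact force between each of the fingers, the arm and lid below 0.1 N), for 0.2 s.
4. the hatch is held by the robot at 60 degrees (value of joint hatch between 0.907 and 1.187 rad and contact force between any of the fingers, the arm and hatch above 0.8 N), for 0.3 s.
At the end, for the whole second after the job is handed in: For the last second: hatch still at 60 degrees within 8, held by the robot alone with more than 0.8 N; lid flat, knob up, let go on the mat, centre within 40 mm of the mat's; tub upright within 50 mm of its start (all of step 3 and all of step 4 and velocity of joint hatch between -0.1 and 0.1 rad/s and contact force between hatch and lid below 0.2 N and contact force between hatch and tub below 0.2 N and contact force between hatch and mug below 0.2 N and contact force between hatch and jar below 0.2 N and contact force between hatch and bowl below 0.2 N and contact force between hatch and pot below 0.2 N and contact force between hatch and brush below 0.2 N and angle between tub_rim's own z axis and vertical below 0.1 rad and distance of tub_rim from where it was at the start of the episode below 0.05 m); the arm keeps its last pose, push and grip.
It fails at once if a bystander is shifted by more than 40 mm or knocked over (distance of any of mug, jar, bowl, pot, brush from where it was at the start of the episode above 0.04 m or angle between any of mug, jar, bowl, pot's own z axis and vertical above 0.5 rad).
It fails at once if the tub is tipped or pushed more than 50 mm (angle between tub_rim's own z axis and vertical above 0.4 rad or distance of tub_rim from where it was at the start of the episode above 0.05 m).
It also fails if it takes over 58 s, if anything falls off the work surface, if the arm or the gripper's body presses on something with over 40 N, if the wrist force passes 120 N, or if a joint passes its speed limit or range.

ROBOT

A 6-joint arm with a two-finger parallel gripper is mounted at the origin on the work surface. World frame = base frame: x ahead of the robot, y to its left, z up, the work surface at z = 0. Lengths are in m, angles in rad, forces in N, time in s.
With the tool pointing down it reaches from about 0.325 to 0.9 m from the base axis. Payload 6.1 kg.
Tool frame: the origin (TCP) lies midway between the tips of the shut fingers; the grasp point (between the pads) lies 19 mm behind it (pinch_z is the distance from the TCP to the grasp point, in m); z points along the fingers, y is the line along which they close (so a half turn about z gives the same grasp; the last joint's range is limited). The gripper opens to 85 mm and grips with 20 to 120 N. Pads are 22 mm wide; open, the fingers measure 114 mm over their backs; the gripper's body (76 mm by 85 mm) begins 54 mm behind the grasp point. The pads swing forward as they close: fully open they stand 13 mm farther back than shut.
Start: joints at [1.148, 0.22, 1.526, -0, 1.395, -0.126], TCP at [0.183, 0.598, 0.231] pointing down, gripper open.
Joint ranges: [-2.98, 2.98], [-0.91, 2.08], [0.09, 2.57], [-1.24, 4.39], [0.2, 2.65], [-2.68, 2.68]. Speed limits (rad/s): [2.57, 2.57, 3.01, 3.14, 3.14, 3.14].

INTERFACE

Orientations are given as a unit quaternion [x, y, z, w].
In Python, from workcell import get_obs, get_image, camera_params, job_done, pinch_z gives the robot as it stands.
- The arm moves only by the tool servo_tool, never from a script. Its argument "increments" is text: rows parted by semicolons, each of 7 numbers parted by spaces: the shift along the tool's x, y, z each as a share of 4 cm, from -1 to 1, then the turn, a rotation vector about the tool's x, y, z each as a share of 120 degrees, from -1 to 1, then the opening, from 0 (shut) to 1 (fully open). In form: dx dy dz wx wy wz fingers; .... A call has 1 to 12 rows; each row shifts and turns the commanded pose from where the row before left it, along the tool's axes as they then stand; what a row does not reach is not made up. A row lasts 1/10 s, in which the tool goes at most 50 mm and 8.59 degrees, less where a joint would pass 70% of its speed; a pose out of reach is approached as far as the arm can. A call with a number of a shift or a turn outside -1 to 1 is refused whole. A call with a gripper value outside its range is refused whole. The fingers move at their own pace and stop on an object; "grip_force" is the grip in N (left out, the last holds). Time passes only in rows, so rows that do not move let the fingers close. It gives the time, the measured TCP pose, the force, the opening and the grip force at its end, in the units of the state.
- get_obs(): the state, without advancing time (a new reading comes with each control period).
- get_image(name): name is "scene" or "side" or "wrist"; returns (picture, depth): 384x512x3 uint8, red, green, blue; 384x512 float32, m along the optical axis (not along the pixel's ray), 0 where there is no reading.
- camera_params(name): a dict with "fov_y" (degrees; the focal length in pixels is half the picture's height over the tangent of half this angle, whatever the lens; pixels are square), "cx", "cy" (the principal point, pixels), "world_from_camera" (4x4, takes a point from camera to world coordinates). Camera axes: x right, y down, z forward; pixel columns grow to the right and rows downward; lengths in m; the calibration is good to about 2 mm. A picture is of the moment at which its call begins: read the wrist's pose just before it. camera_params takes no time and is no camera call; for the wrist camera it gives the pose at the moment of the call.
- job_done(): hands the job in; it is judged then, once.
The state is a dict: "time": time; "joint_pos": joint angles; "dq": joint speeds; "joint_efforts": joint torques, N m; "position": TCP position; "orientation": TCP orientation; "ft_force": force on the tool from outside, world axes, zero at the start; "wrist_torque": the same for the moment, N m; "width": finger opening in m; "finger_force": force on a finger pad.
Only numpy, scipy, OpenCV 4.12 (cv2) and the standard library are available. Lean on these libraries where they do the work, as an engineer would, in place of code of your own. Each camera call takes 0.05 s, during which the arm holds its last target. There are 200 camera calls.

## Working session

There is one attempt and no reset: what is moved stays moved. The work goes in short steps, Python scripts to look and compute and a tool call to move; the robot and the scene stay as the last step left them, time stands still between calls to the robot, and variables do not carry over. Pictures are saved under pics/ and viewed, at most 10 in all, crops included, and the job is handed in when it is done.

Besides the shell and the picture viewer there is one more tool, called after ">>>" as name(argument=value, ...), one argument or row to a line, values as JSON. servo_tool: Moves the arm, as the interface text tells. Its arguments: {"type":"object","properties":{"increments":{"type":"string"},"grip_force":{"type":"number"}},"required":["increments"]}

```bash
mkdir -p pics; ls; cat > h.py <<'E'
import numpy as np, cv2
from workcell import *
def K(c,h=384): return h/2/np.tan(np.radians(c["fov_y"])/2)
def pts(name,d,c=None):
    c=c or camera_params(name); f=K(c); v,u=np.indices(d.shape)
    P=np.stack([(u-c["cx"])/f*d,(v-c["cy"])/f*d,d],-1); T=np.array(c["world_from_camera"])
    W=P@T[:3,:3].T+T[:3,3]; W[d<=0]=np.nan; return W
E
python3 - <<'E'
from h import *
for n in ["scene","side","wrist"]:
    c=camera_params(n); im,d=get_image(n); print(n,{k:v for k,v in c.items() if k!="world_from_camera"},np.round(c["world_from_camera"],3).tolist())
    np.savez(n+"0.npz",im=im,d=d,W=pts(n,d,c)); cv2.imwrite(f"pics/{n}0.png",im[:,:,::-1])
a=cv2.imread("pics/scene0.png");cv2.imwrite("pics/scene0b.png",cv2.resize(a,(800,600)))
a=cv2.imread("pics/side0.png");cv2.imwrite("pics/side0b.png",cv2.resize(a,(800,600)))
print(get_obs(),pinch_z)
E
```

```text
pics
scene {'fov_y': 57.50387359206999, 'cx': 250.8462609610228, 'cy': 186.75497432366095} [[0.062, 0.602, -0.796, 1.577], [0.998, -0.026, 0.058, -0.071], [0.014, -0.798, -0.603, 0.885], [0.0, 0.0, 0.0, 1.0]]
side {'fov_y': 50.62926897584235, 'cx': 248.51325892161174, 'cy': 189.9077716857806} [[0.986, -0.088, 0.144, 0.359], [-0.168, -0.607, 0.777, -0.983], [0.019, -0.79, -0.613, 0.907], [0.0, 0.0, 0.0, 1.0]]
wrist {'fov_y': 67.82123373328099, 'cx': 247.15929882322527, 'cy': 193.04216398509325} [[0.292, 0.915, 0.279, 0.11], [0.956, -0.279, -0.088, 0.619], [-0.002, 0.293, -0.956, 0.371], [0.0, 0.0, 0.0, 1.0]]
{'time': 0.15, 'joint_pos': array([ 1.14789698e+00,  2.21063655e-01,  1.52732776e+00, -3.24977034e-05,
        1.39470249e+00, -1.26066722e-01]), 'dq': array([ 3.06290955e-05, -3.32169300e-03, -3.70437045e-03,  1.97564460e-03,
       -2.72988067e-03,  8.19575732e-04]), 'joint_efforts': array([ 1.02332353e-03, -4.97478890e+01, -3.89907825e+01, -2.77087329e-04,
        7.06848645e-03,  4.37279550e-05]), 'position': array([0.18261258, 0.59724807, 0.23044985]), 'orientation': array([ 1.47869173e-01,  9.89006645e-01, -7.26860648e-04, -1.88059611e-04]), 'ft_force': array([ 0.43037853, -0.30520181, -1.08309726]), 'wrist_torque': array([ 0.0520706 ,  0.02861298, -0.01852678]), 'finger_force': 0.0, 'width': 0.08537717069213198} 0.0187
```

View pics/scene0b.png

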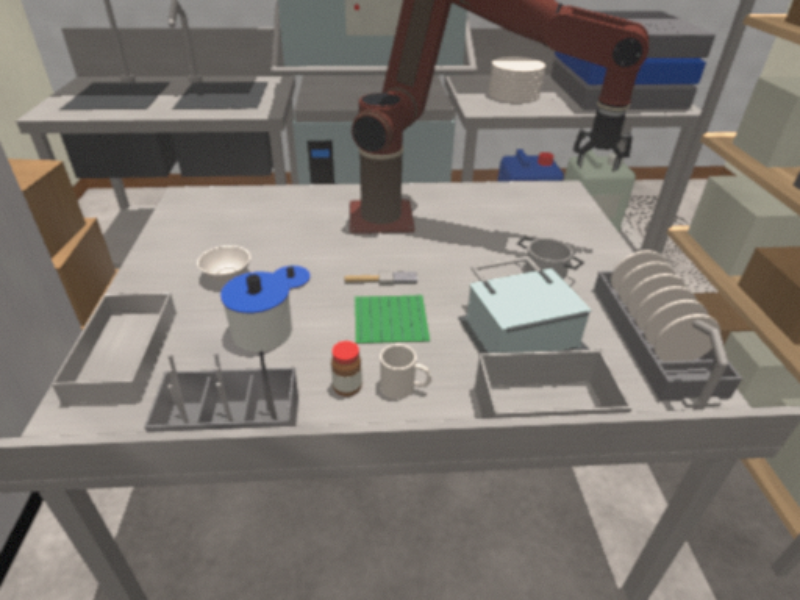

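View pics/side0b.png

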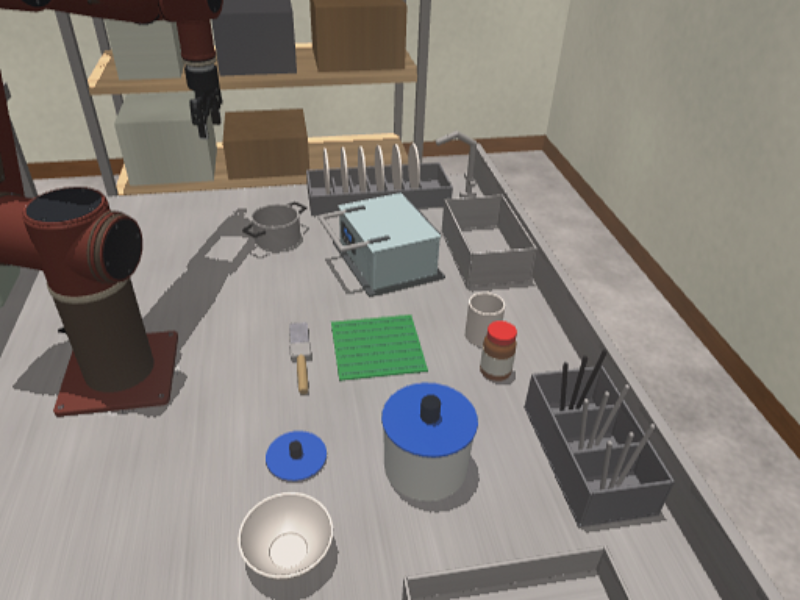

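The pictures are stretched to 800x600. Two things could be taken for the lid: the large blue lid with a black knob on the white tub (scene 255,288; side 430,410), and a small blue lid lying on the table (scene 292,275; side 296,455). I choose the large one. The bar is at about scene (515,268) and side (333,245), on the base-facing side of the hopper.

```bash
python3 - <<'E'
from h import *
def comps(m,W,tag,amin=15):
    n,l,s,c=cv2.connectedComponentsWithStats(m.astype(np.uint8))
    for i in range(1,n):
        if s[i,4]>amin:
            P=W[(l==i)&np.isfinite(W[...,0])]
            if len(P): print(tag,s[i,4],c[i].round(),"mid",((np.percentile(P,2,0)+np.percentile(P,98,0))/2).round(3),"lo",np.percentile(P,2,0).round(3),"hi",np.percentile(P,98,0).round(3))
for n in ["scene","side"]:
    z=np.load(n+"0.npz"); W=z["W"]; h=cv2.cvtColor(z["im"],cv2.COLOR_RGB2HSV); H,S,V=[h[...,i].astype(int) for i in range(3)]
    t=(W[...,0]>.1)&(W[...,0]<1.15)&(abs(W[...,1])<.8)&(W[...,2]<.3)
    print(n)
    comps((H>105)&(H<130)&(S>130)&(V>60)&t,W,"blue")
    comps((H>45)&(H<80)&(S>120)&t,W,"green")
    comps((V<60)&t&(W[...,2]>.02),W,"dark",8)
    # hopper top / bar by height
    comps((W[...,2]>.09)&(W[...,2]<.14)&t&(W[...,1]>.1),W,"h.1",25)
    a=z["im"]
    if n=="side":
        cr=np.vstack([cv2.resize(a[235:325,160:320],(640,360),interpolation=2)[:290],cv2.resize(a[110:195,180:300],(640,453))[:300]])
        cv2.imwrite("pics/crop1.png",cr[:,:,::-1])
E
```

```text
scene
blue 915 [167. 186.] mid [ 0.467 -0.303  0.069] lo [ 0.308 -0.38   0.008] hi [ 0.626 -0.226  0.13 ]
green 75 [240. 205.] mid [ 0.525 -0.037  0.005] lo [ 0.446 -0.043  0.001] hi [ 0.603 -0.031  0.008]
green 77 [247. 205.] mid [ 0.523 -0.011  0.006] lo [ 0.444 -0.017  0.002] hi [ 0.603 -0.005  0.009]
green 80 [253. 205.] mid [0.524 0.014 0.006] lo [0.444 0.007 0.002] hi [0.603 0.02  0.009]
green 73 [260. 205.] mid [0.528 0.039 0.006] lo [0.449 0.033 0.001] hi [0.607 0.045 0.01 ]
green 70 [266. 205.] mid [0.526 0.064 0.006] lo [0.448 0.058 0.003] hi [0.604 0.07  0.009]
green 68 [234. 208.] mid [ 0.54  -0.061  0.006] lo [ 0.475 -0.068  0.003] hi [ 0.604 -0.054  0.008]
dark 11 [371.  97.] mid [0.177 0.544 0.294] lo [0.17  0.535 0.288] hi [0.185 0.552 0.299]
dark 17 [397.  99.] mid [0.208 0.647 0.292] lo [0.201 0.635 0.285] hi [0.214 0.659 0.3  ]
dark 56 [162. 182.] mid [ 0.562 -0.312  0.149] lo [ 0.554 -0.322  0.133] hi [ 0.571 -0.302  0.166]
h.1 2395 [336. 191.] mid [0.574 0.313 0.108] lo [0.45  0.199 0.093] hi [0.698 0.428 0.123]
h.1 1394 [422. 191.] mid [0.599 0.631 0.115] lo [0.
[... 2161 characters left out ...]
03.] mid [0.722 0.636 0.115] lo [0.718 0.567 0.091] hi [0.725 0.704 0.139]
h.1 972 [323. 138.] mid [0.854 0.408 0.098] lo [0.759 0.119 0.091] hi [0.949 0.696 0.106]
h.1 57 [231. 105.] mid [0.572 0.632 0.116] lo [0.569 0.572 0.092] hi [0.575 0.693 0.139]
h.1 62 [243. 105.] mid [0.622 0.628 0.114] lo [0.618 0.564 0.092] hi [0.625 0.692 0.136]
h.1 48 [220. 107.] mid [0.522 0.627 0.115] lo [0.519 0.57  0.092] hi [0.525 0.683 0.139]
h.1 37 [209. 108.] mid [0.472 0.623 0.115] lo [0.469 0.569 0.093] hi [0.475 0.678 0.138]
h.1 42 [301. 104.] mid [0.879 0.595 0.117] lo [0.87  0.584 0.095] hi [0.888 0.606 0.14 ]
h.1 1992 [246. 144.] mid [0.568 0.307 0.108] lo [0.447 0.194 0.093] hi [0.689 0.42  0.124]
```

View pics/crop1.png

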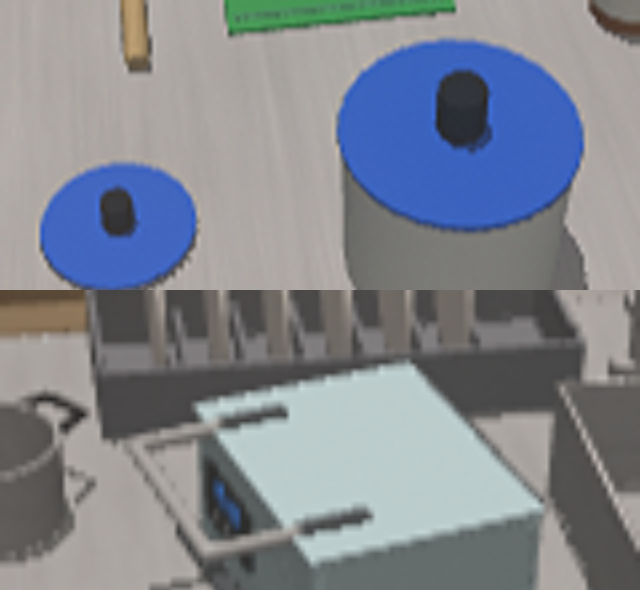

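The crop confirms the choice. The large lid with its knob is on the tub, the small lid lies on the table, and the bar runs between two side arms in front of the hatch panel. Next I need the hatch geometry.

```bash
python3 - <<'E'
from h import *
from scipy.spatial.transform import Rotation as R
for n in ["scene","side"]:
    z=np.load(n+"0.npz"); W=z["W"]; im=z["im"].astype(int)
    reg=(W[...,0]>.36)&(W[...,0]<.76)&(W[...,1]>.14)&(W[...,1]<.48)
    top=reg&(W[...,2]>.108)&(W[...,2]<.13)&(im[...,2]>150)
    P=W[top][:,:2].astype(np.float32); print(n,len(P),"panel",cv2.minAreaRect(P),cv2.boxPoints(cv2.minAreaRect(P)).round(3).tolist(),np.median(W[top][:,2]))
    t2=reg&(W[...,2]>.08)&(W[...,2]<.13)&(W[...,0]<.52)
    P=W[t2]; q=P[np.argsort(P[:,0])][:60]; print(q[::3].round(3).tolist())
o=get_obs(); M=R.from_quat(o["orientation"]).as_matrix(); print(M.round(3))
E
```

```text
scene 1859 panel ((0.5617375373840332, 0.30797696113586426), (0.2407505214214325, 0.2253565490245819), 14.506364822387695) [[0.4169999957084656, 0.3869999945163727], [0.4729999899864197, 0.16899999976158142], [0.7059999704360962, 0.2290000021457672], [0.6499999761581421, 0.44699999690055847]] 0.11868526864368723
[[0.43, 0.343, 0.12], [0.436, 0.353, 0.123], [0.437, 0.337, 0.119], [0.438, 0.341, 0.12], [0.439, 0.332, 0.121], [0.441, 0.345, 0.117], [0.441, 0.324, 0.123], [0.442, 0.328, 0.118], [0.443, 0.332, 0.114], [0.444, 0.328, 0.115], [0.445, 0.316, 0.116], [0.446, 0.275, 0.118], [0.446, 0.318, 0.122], [0.447, 0.307, 0.118], [0.448, 0.351, 0.117], [0.45, 0.307, 0.115], [0.45, 0.354, 0.118], [0.452, 0.277, 0.122], [0.452, 0.265, 0.122], [0.453, 0.301, 0.117]]
side 1447 panel ((0.5616054534912109, 0.3053765892982483), (0.2349701076745987, 0.2281731367111206), 14.055633544921875) [[0.41999998688697815, 0.3880000114440918], [0.4749999940395355, 0.16599999368190765], [0.703000009059906, 0.22300000488758087], [0.6480000019073486, 0.4449999928474426]] 0.11921841285805312
[[0.43, 0.339, 0.119], [0.431, 0.354, 0.123], [0.434, 0.346, 0.119], [0.435, 0.317, 0.119], [0.437, 0.334, 0.122], [0.438, 0.31, 0.119], [0.439, 0.314, 0.125], [0.441, 0.297, 0.118], [0.442, 0.305, 0.122], [0.442, 0.354, 0.122], [0.444, 0.29, 0.117], [0.445, 0.301, 0.123], [0.446, 0.355, 0.117], [0.447, 0.318, 0.122], [0.448, 0.29, 0.121], [0.449, 0.267, 0.118], [0.449, 0.352, 0.114], [0.45, 0.281, 0.123], [0.452, 0.259, 0.119], [0.453, 0.266, 0.123]]
[[-0.956  0.292 -0.001]
 [ 0.292  0.956 -0.001]
 [ 0.    -0.001 -1.   ]]
```

>>> servo_tool(
  increments="0 0 -0.12 0 0 0.061 1;0 0 -0.12 0 0 0.061 1;0 0 -0.12 0 0 0.061 1;0 0 -0.12 0 0 0.061 1;0 0 -0.12 0 0 0.061 1;0 0 -0.12 0 0 0.061 1;0 0 -0.12 0 0 0.061 1;0 0 -0.12 0 0 0.061 1;-0.5 0.07 0 0 0 0 1;-1 0.136 0 0 0 0 1;-1 0.136 0 0 0 0 1;-1 0.136 0 0 0 0 1",
  grip_force=40,
)

```text
time: 1.35
position: [0.2363, 0.4654, 0.2691]
orientation: [0.612, 0.791, -0.0, 0.0]
ft_force: [1.0, 0.3, 0.1]
width: 0.085
finger_force: 0.0
```

>>> servo_tool(
  increments="-1 0.136 0 0 0 0 1;-1 0.136 0 0 0 0 1;-1 0.136 0 0 0 0 1;-1 0.136 0 0 0 0 1;-1 0.136 0 0 0 0 1;-1 0.136 0 0 0 0 1;-1 0.136 0 0 0 0 1;-1 0.136 0 0 0 0 1;-1 0.136 0 0 0 0 1;-1 0.136 0 0 0 0 1;-1 0.136 0 0 0 0 1;-1 0.136 0 0 0 0 1",
)

```text
time: 2.55
position: [0.4193, 0.0166, 0.2697]
orientation: [0.613, 0.79, 0.0, 0.0]
ft_force: [-0.5, 0.8, -0.2]
width: 0.0852
finger_force: 0.0
```

>>> servo_tool(
  increments="-1 0.133 0 0 0 0 1;-1 0.133 0 0 0 0 1;-1 0.133 0 0 0 0 1;-1 0.133 0 0 0 0 1;-1 0.133 0 0 0 0 1;-1 0.133 0 0 0 0 1;-1 0.133 0 0 0 0 1;-1 0.133 0 0 0 0 1;-0.5 0.07 0 0 0 0 1;-0.4 0.05 0 0 0 0 1;0 0 0 0 0 0 1;0 0 0 0 0 0 1",
)

```text
time: 3.75
position: [0.5533, -0.3144, 0.269]
orientation: [0.613, 0.79, 0.0, -0.001]
ft_force: [0.0, -0.6, -0.1]
width: 0.0857
finger_force: 0.0
```

```bash
cat > w.py <<'E'
from h import *
import sys
from scipy.spatial.transform import Rotation as R
o=get_obs(); c=camera_params("wrist"); im,d=get_image("wrist"); W=pts("wrist",d,c)
np.savez("w_%s.npz"%sys.argv[1],im=im,d=d,W=W); cv2.imwrite("pics/w_%s.png"%sys.argv[1],im[:,:,::-1])
M=R.from_quat(o["orientation"]).as_matrix(); p=o["position"]; print(p.round(4))
hv=cv2.cvtColor(im,cv2.COLOR_RGB2HSV).astype(int)
def tool(q): return ((np.array(q)-p)@M).round(4)
E
cat > a.py <<'E'
from w import *
k=(abs(W[...,2]-.162)<.01)&(hv[...,2]<70)&(np.hypot(W[...,0]-.554,W[...,1]+.318)<.05)
b=(hv[...,0]>105)&(hv[...,0]<130)&(hv[...,1]>130)&(W[...,2]>.1)
for m,t in((k,"knob"),(b,"disc")):
    P=W[m]; print(t,len(P),P.min(0).round(3),P.max(0).round(3), cv2.minEnclosingCircle(P[:,:2].astype(np.float32)))
E
python3 a.py 1
```

```text
[ 0.5533 -0.3144  0.269 ]
knob 896 [ 0.538 -0.33   0.152] [ 0.569 -0.299  0.163] ((0.5534685254096985, -0.3145885467529297), 0.015598100610077381)
disc 16066 [ 0.476 -0.391  0.101] [ 0.835 -0.238  0.366] ((0.6571846008300781, -0.29722529649734497), 0.18234048783779144)
```

View pics/w_1.png

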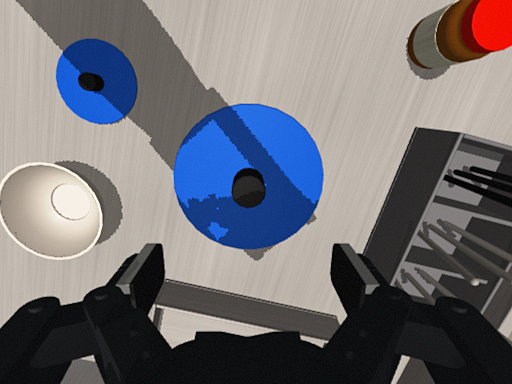

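The wrist view shows the large lid centred at (248,178) with its knob at (248,188), the small lid at (95,80) and the bowl at (50,210). The knob measures (0.5535, -0.3146, 0.163), which is directly under the TCP and matches the expected knob-top height of 0.162.

>>> servo_tool(
  increments="0 0 0.6 0 0 0 1;0 0 0.8 0 0 0 1;0 0 0.8 0 0 0 1;0 0 0.6 0 0 0 1;0 0 0.4 0 0 0 1;0 0 0.27 0 0 0 1;0 0 0 0 0 0 1;0 0 0 0 0 0 0;0 0 0 0 0 0 0;0 0 0 0 0 0 0;0 0 0 0 0 0 0;0 0 0 0 0 0 0",
  grip_force=40,
)

```text
time: 5.0
position: [0.5543, -0.3151, 0.1321]
orientation: [0.613, 0.79, 0.0, 0.001]
ft_force: [0.7, 0.4, 3.5]
width: 0.0306
finger_force: 40.3
```

>>> servo_tool(
  increments="0 0 0 0 0 0 0;0 0 0 0 0 0 0;0 0 0 0 0 0 0;0 0 -0.2 0 0 0 0;0 0 -0.2 0 0 0 0",
)

```text
time: 5.5
position: [0.5529, -0.3142, 0.1462]
orientation: [0.613, 0.79, -0.0, -0.001]
ft_force: [-0.4, -0.2, -2.5]
width: 0.0309
finger_force: 39.8
```

>>> servo_tool(
  increments="0 0 -0.4 0 0 0 0;0 0 -0.7 0 0 0 0;0 0 -0.7 0 0 0 0;0 0 -0.7 0 0 0 0;0 0 -0.4 0 0 0 0;0 0 0 0 0 0 0;0.3 0.05 0 0 0 0 0;0.6 0.09 0 0 0 0 0;0.9 0.14 0 0 0 0 0;0.9 0.14 0 0 0 0 0;0.9 0.14 0 0 0 0 0;0.9 0.14 0 0 0 0 0",
)

```text
time: 6.7
position: [0.5341, -0.1308, 0.2602]
orientation: [0.613, 0.79, -0.0, -0.002]
ft_force: [0.4, 1.0, -1.9]
width: 0.031
finger_force: 39.9
```

>>> servo_tool(
  increments="0.9 0.14 0 0 0 0 0;0.9 0.14 0 0 0 0 0;0.8 0.12 0 0 0 0 0;0.5 0.07 0 0 0 0 0;0.2 0.03 0 0 0 0 0;0 0 0 0 0 0 0;0 0 0 0 0 0 0",
)

```text
time: 7.4
position: [0.522, -0.001, 0.2621]
orientation: [0.613, 0.79, -0.001, -0.0]
ft_force: [0.3, 0.0, -3.0]
width: 0.0307
finger_force: 39.9
```

```bash
cat > b.py <<'E'
from w import *
b=(hv[...,0]>105)&(hv[...,0]<130)&(hv[...,1]>130)&(W[...,2]>.1)&(abs(W[...,1])<.15)&(abs(W[...,0]-.52)<.15)
P=W[b]; print("disc",len(P),P.min(0).round(3),P.max(0).round(3))
A=np.c_[P[:,:2],np.ones(len(P))]; print("slope",np.linalg.lstsq(A,P[:,2],rcond=None)[0])
g=(hv[...,0]>45)&(hv[...,0]<80)&(hv[...,1]>100); P=W[g]; print("green",len(P),np.nanmin(P,0).round(3),np.nanmax(P,0).round(3),cv2.minAreaRect(P[np.isfinite(P[:,0])][:,:2].astype(np.float32)))
o=get_obs();print(o['position'],o['width'],o['finger_force'])
E
python3 b.py 2
```

```text
[ 0.522  -0.001   0.2621]
disc 37351 [ 0.444 -0.07   0.252] [0.598 0.076 0.35 ]
slope [-0.00419417 -0.00905376  0.25743582]
green 1551 [ 0.428 -0.02  -0.003] [0.608 0.091 0.346] ((0.5176191926002502, 0.034860171377658844), (0.11066144704818726, 0.1799156218767166), 89.70801544189453)
[ 0.52220276 -0.00138553  0.26227044] 0.03138696977197036 39.92670789593831
```

View pics/w_2.png

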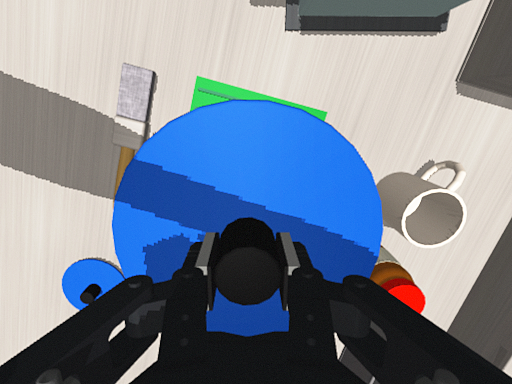

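The lid hangs level, held at the knob (248,275). The mat peeks out behind it at (260,95), giving a mat centre of about (0.518, 0.001). The brush (130,110), mug (430,210) and jar (400,295) are all clear. Lowering now.

>>> servo_tool(
  increments="0.07 -0.08 0.4 0 0 0 0;0 0 0.7 0 0 0 0;0 0 0.8 0 0 0 0;0 0 0.8 0 0 0 0;0 0 0.8 0 0 0 0;0 0 0.8 0 0 0 0;0 0 0.6 0 0 0 0;0 0 0.4 0 0 0 0;0 0 0.2 0 0 0 0;0 0 0.15 0 0 0 0;0 0 0.1 0 0 0 0;0 0 0 0 0 0 0",
)

```text
time: 8.65
position: [0.5188, 0.0012, 0.033]
orientation: [0.613, 0.79, 0.0, 0.0]
ft_force: [0.9, -0.6, -2.6]
width: 0.0306
finger_force: 39.9
```

>>> servo_tool(
  increments="0 0 0.05 0 0 0 0;0 0 0.05 0 0 0 0;0 0 0.05 0 0 0 0;0 0 0 0 0 0 0;0 0 0 0 0 0 0",
)

```text
time: 9.15
position: [0.5186, 0.0014, 0.0269]
orientation: [0.613, 0.79, -0.0, -0.0]
ft_force: [-0.3, -0.4, -2.5]
width: 0.0304
finger_force: 40.0
```

>>> servo_tool(
  increments="0 0 0.03 0 0 0 0;0 0 0.03 0 0 0 0;0 0 0.03 0 0 0 0;0 0 0.02 0 0 0 0;0 0 0 0 0 0 0;0 0 0 0 0 0 0",
)

```text
time: 9.75
position: [0.5186, 0.0014, 0.024]
orientation: [0.613, 0.79, -0.0, -0.0]
ft_force: [-8.0, 0.6, 12.5]
width: 0.0311
finger_force: 41.6
```

Contact with the mat. Opening and rising; next stop is the hatch bar.

>>> servo_tool(
  increments="0 0 -0.03 0 0 0 0.3;0 0 0 0 0 0 0.6;0 0 0 0 0 0 1;0 0 0 0 0 0 1;0 0 0 0 0 0 1;0 0 0 0 0 0 1;0 0 0 0 0 0 1;0 0 -0.3 0 0 0 1;0 0 -0.6 0 0 0 1;0 0 -0.9 0 0 0 1;0 0 -0.9 0 0 0 1;0 0 -0.9 0 0 0 1",
)

```text
time: 10.95
position: [0.5185, 0.0014, 0.17]
orientation: [0.613, 0.79, 0.0, 0.0]
ft_force: [-0.3, 0.5, 0.1]
width: 0.0852
finger_force: 0.0
```

>>> servo_tool(
  increments="0 0 -0.9 0 0 0 1;0 0 -0.9 0 0 0 1;0 0 -0.3 0 0 0 1;0 0 0 0 0 0 1",
)

```text
time: 11.35
position: [0.5199, 0.0012, 0.2547]
orientation: [0.613, 0.79, 0.001, 0.002]
ft_force: [-0.4, 0.2, 0.1]
width: 0.0851
finger_force: 0.0
```

```bash
python3 - <<'E'
from h import *
c=camera_params("side"); im,d=get_image("side"); W=pts("side",d,c); hv=cv2.cvtColor(im,cv2.COLOR_RGB2HSV).astype(int)
b=(hv[...,0]>105)&(hv[...,0]<130)&(hv[...,1]>130)&(W[...,0]>.4)&(W[...,1]>-.2)&(W[...,1]<.15)&(W[...,2]<.2)
P=W[b]; print(len(P),P.min(0).round(3),P.max(0).round(3))
if len(P): print(np.linalg.lstsq(np.c_[P[:,:2],np.ones(len(P))],P[:,2],rcond=None)[0])
t=(abs(W[...,2]-.12)<.008)&(abs(W[...,0]-.55)<.13)&(abs(W[...,1]+.315)<.13); P=W[t]; print("tub",len(P),P.min(0),P.max(0))
E
```

```text
1055 [ 0.442 -0.077  0.013] [0.594 0.073 0.057]
[0.00071246 0.005187   0.01989302]
tub 528 [ 0.47959146 -0.39073575  0.11200933] [ 0.62792604 -0.24054153  0.12547773]
```

The lid is flat on the mat and centred, and the tub hasn't moved. Going over the bar.

>>> servo_tool(
  increments="0.4 0 0 0 0 0 1;0.8 0 0 0 0 0 1;0.9 0 0 0 0 0 1;0.9 0 0 0 0 0 1;0.9 0 0 0 0 0 1;0.9 0 0 0 0 0 1;0.9 0 0 0 0 0 1;0.9 0.08 0 0 0 0 1;0.5 0 0 0 0 0 1;0.1 0 0 0 0 0 1;0 0 0 0 0 0 1;0 0 0 0 0 0 1",
)

```text
time: 12.6
position: [0.4494, 0.2804, 0.2506]
orientation: [0.613, 0.79, -0.001, -0.0]
ft_force: [-0.3, -0.5, 0.1]
width: 0.0853
finger_force: 0.0
```

```bash
cat > c.py <<'E'
from w import *
u=np.array([-.969,-.247]); v=np.array([-.247,.969]); q=W[...,:2]-np.array([.452,.28])
a=q@u; s=q@v
m=(abs(a)<.025)&(abs(s)<.05)&(W[...,2]>.1)&(W[...,2]<.13)
P=W[m]; print("bar",len(P),P.mean(0).round(4),P.max(0).round(3),"a",np.percentile(a[m],[2,50,98]).round(4))
f=np.polyfit(s[m],a[m],1); print("slope rad,off",f.round(4), "tool", tool([*(np.array([.452,.28])+u*f[1]),.115]))
pn=(hv[...,2]>120)&(W[...,2]>.1)&(W[...,2]<.13)&(a<-.04); print("panel front a",np.percentile(a[pn],99.5), "s range",np.percentile(s[pn],[.5,99.5]))
m2=(abs(a)<.009)&(W[...,2]>.1)&(W[...,2]<.13); print("bar s",s[m2].min(),s[m2].max())
E
python3 c.py 3
```

```text
[0.4494 0.2804 0.2506]
bar 1119 [0.4509 0.2828 0.1181] [0.469 0.329 0.121] a [-0.0051  0.0005  0.0057]
slope rad,off [-0.0024  0.0004] tool [-0.0009  0.0023  0.1356]
panel front a -0.05614095470256087 s range [-0.10816857  0.11120913]
bar s -0.07937126111857308 0.08128137486646599
```

View pics/w_3.png

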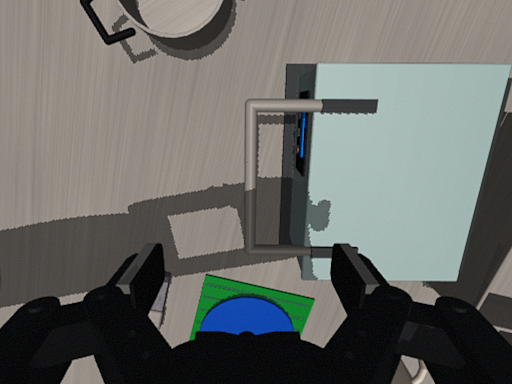

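The bar runs from (250,105) to (250,245), straight under the gripper, with the panel edge at about column 310. The measured offset is 2 mm along tool y. I'll go down with the fingers half open, because fully open the inner finger's back would reach the panel edge.

>>> servo_tool(
  increments="0 0.06 0 0 0 0 0.5;0 0 0 0 0 0 0.5;0 0 0 0 0 0 0.5;0 0 0.5 0 0 0 0.5;0 0 0.7 0 0 0 0.5;0 0 0.7 0 0 0 0.5;0 0 0.7 0 0 0 0.5;0 0 0.6 0 0 0 0.5;0 0 0.4 0 0 0 0.5;0 0 0.25 0 0 0 0.5;0 0 0 0 0 0 0.5;0 0 0 0 0 0 0.5",
)

```text
time: 13.85
position: [0.4527, 0.2818, 0.0984]
orientation: [0.613, 0.79, 0.0, 0.0]
ft_force: [0.4, 0.2, 0.0]
width: 0.0428
finger_force: 0.0
```

>>> servo_tool(
  increments="0 0 0 0 0 0 0;0 0 0 0 0 0 0;0 0 0 0 0 0 0;0 0 0 0 0 0 0;0 0 0 0 0 0 0;0 0 0 0 0 0 0",
  grip_force=30,
)

```text
time: 14.45
position: [0.4516, 0.2816, 0.0982]
orientation: [0.613, 0.79, -0.0, -0.0]
ft_force: [-5.6, -1.2, 4.6]
width: 0.011
finger_force: 29.4
```

Bar gripped. Raising it along the arc, first to 30°.

>>> servo_tool(
  increments="0 0.005 -0.25 0 0 0 0;0 0.017 -0.25 0 0 0 0;0 0.03 -0.25 0 0 0 0;0 0.035 -0.247 0 0 0 0;0 0.05 -0.245 0 0 0 0;0 0.06 -0.245 0 0 0 0;0 0.07 -0.24 0 0 0 0;0 0.08 -0.238 0 0 0 0;0 0.09 -0.233 0 0 0 0;0 0.1 -0.231 0 0 0 0;0 0.113 -0.225 0 0 0 0;0 0.12 -0.22 0 0 0 0",
)

```text
time: 15.65
position: [0.4815, 0.2891, 0.2134]
orientation: [0.613, 0.79, -0.001, -0.0]
ft_force: [-6.5, -0.2, -1.2]
width: 0.0107
finger_force: 29.2
```

>>> servo_tool(
  increments="0 0.13 -0.215 0 0 0 0;0 0.14 -0.208 0 0 0 0;0 0.15 -0.2 0 0 0 0;0 0.156 -0.198 0 0 0 0;0 0.166 -0.188 0 0 0 0;0 0.173 -0.182 0 0 0 0;0 0.182 -0.173 0 0 0 0;0 0.188 -0.166 0 0 0 0;0 0.197 -0.156 0 0 0 0;0 0.2 -0.15 0 0 0 0;0 0.21 -0.138 0 0 0 0;0 0.213 -0.132 0 0 0 0",
)

```text
time: 16.85
position: [0.5639, 0.3098, 0.3008]
orientation: [0.613, 0.79, 0.0, 0.001]
ft_force: [-8.6, -4.0, 8.3]
width: 0.0107
finger_force: 29.4
```

>>> servo_tool(
  increments="0 0 0 0 0 0 0;0 0 0 0 0 0 0;0 0 0 0 0 0 0;0 0 0 0 0 0 0;0 0 0 0 0 0 0",
)

```text
time: 17.35
position: [0.564, 0.3098, 0.3009]
orientation: [0.613, 0.79, 0.001, 0.001]
ft_force: [-9.1, -5.2, 9.3]
width: 0.0107
finger_force: 30.6
```

```bash
python3 - <<'E'
from h import *
o=get_obs(); print(o['position'],o['ft_force'],o['finger_force'],o['width'])
c=camera_params("scene"); im,d=get_image("scene"); W=pts("scene",d,c)
v=np.array([-.247,.969]); h=np.array([.452,.28])+.23*np.array([.969,.247]); q=W[...,:2]-h; a=-(q@[.969,.247]); s=q@v
m=(abs(s)<.1)&(a>.02)&(a<.17)&(W[...,2]>.13)&(W[...,2]<.3); 
for k in range(3): 
    f=np.polyfit(a[m],W[...,2][m],1); r=abs(W[...,2]-np.polyval(f,a)); m=m&(r<.02)
print(m.sum(),"angle",np.degrees(np.arctan(f[0])))
a2,_=get_image("side"); cv2.imwrite("pics/end.png",np.hstack([im[60:384,100:500],a2[60:384,112:]])[:,:,::-1])
E
```

```text
[0.56396104 0.30977991 0.30091741] [-9.05816533 -5.17175169  9.27490961] 30.618175864219666 0.010743451079125563
2020 angle 59.459333792001864
```

View pics/end.png

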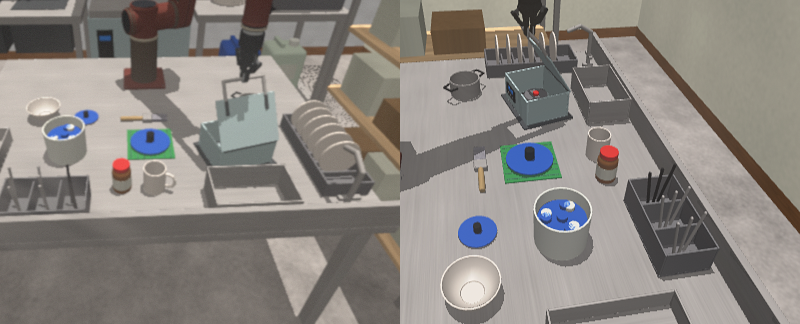

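The hatch is held open in the gripper at 59.5° (left half, 260,85) and steady. The lid lies centred on the mat (left half 150,143; right half 530,158), and the tub and the bystanders are in place. Handing in.

```bash
python3 -c "
from workcell import *
print(job_done())"
```

```text
the job is handed in; nothing more can be done
None
```

I placed the blue lid knob-up and flat near the middle of the mat and let go of it, and I handed the job in with the gripper holding the hatch open at about 59.5°; the tub and the other things showed no visible shift in the last pictures, and no verdict was returned.

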